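# Put the swapped brass ornaments back on their own plinths

## Robot

A 6-joint arm with a two-finger parallel gripper is mounted at the origin on the work surface. World frame = base frame: x ahead of the robot, y to its left, z up, the work surface at z = 0. Lengths are in m, angles in rad, forces in N, time in s.
With the tool pointing down it reaches from about 0.3 to 1 m from the base axis. Payload 5.1 kg.
Tool frame: the origin (TCP) lies midway between the tips of the shut fingers; the grasp point (between the pads) lies 19 mm behind it; z points along the fingers, y is the line along which they close (so a half turn about z gives the same grasp; the last joint's range is limited). The gripper opens to 95 mm and grips with 3 to 60 N. Pads are 20 mm wide; open, the fingers measure 119 mm over their backs; the gripper's body (75 mm by 180 mm) begins 59 mm behind the grasp point.
Start: joints at [1.184, 0.124, 1.65, -0, 1.367, -0.083], TCP at [0.194, 0.62, 0.215] pointing down, gripper open.
Joint ranges: [-2.61, 2.61], [-1.02, 2.33], [0.03, 2.71], [-1.35, 4.49], [0.32, 2.68], [-2.91, 2.91]. Speed limits (rad/s): [2.57, 2.57, 3.14, 3.14, 3.14, 3.14].

## Interface

Orientations are given as a unit quaternion [w, x, y, z].
In Python, from bench import r gives the robot as it stands. The module is installed in compiled form; this text tells all that it offers. Calls block until the motion is done:
- r.goto(position, orientation): joint-space move of the TCP to a pose.
- r.line_to(position, ori=None, feed=0.15, until_force=None): straight line of the TCP; ori=None keeps the orientation; feed is the mean speed in m/s. With until_force (N) it stops when the force on the tool has changed by that much, and returns True; else False.
- r.set_joints(angles): joint-space move.
- r.set_gripper(opening, force=None): finger opening in m; force is the grip in N (None keeps the last); returns when the fingers have stopped.
- r.sleep(seconds).
- r.inverse_kinematics(position, orientation): joint angles nearest the present ones, or None.
- r.read_state(): the state.
- r.snapshot(name): name is "side" or "top"; returns the picture (480x640x3 uint8, red, green, blue); there is no depth.
- r.camera_info(name): a dict with "fx", "fy", "cx", "cy" (pixels), "R" (3x3) and "t" (3): a world point X has camera coordinates R X + t. Camera axes: x right, y down, z forward; pixel columns grow to the right and rows downward; lengths in m; the calibration is good to about 2 mm. A picture is of the moment at which its call begins. camera_info takes no time and is no camera call.
A pose or a line that the arm cannot do raises r.PlanningError and nothing moves.
- r.job_done(): hands the job in; it is judged then, once.
The state is a dict: "time_s": time; "qpos": joint angles; "joint_velocities": joint speeds; "joint_efforts": joint torques, N m; "position": TCP position; "tool_rot": TCP orientation; "contact_force": force on the tool from outside, world axes, zero at the start; "moment": the same for the moment, N m; "grip_width": finger opening in m; "grasp_force": force on a finger pad.
Only numpy, scipy, OpenCV 4.12 (cv2) and the standard library are available. Lean on these libraries where they do the work, as an engineer would, in place of code of your own. Each camera call takes 0.05 s, during which the arm holds its last target. There are 200 camera calls.

## Task

After dusting, the three brass ornaments on this tea table were put back on each other's plinths. Set each one upright in the middle of the plinth that has the shape of its foot: the bell on the round plinth, the candlestick on the square one and the sugar bowl on the hexagonal one. Brass must never stand on the bare glass table top, so use the free cork mat whenever a piece needs parking, keep the pieces upright throughout, and leave the tea cup, tin and spoon where they are.

Things in the scene. Friction and masses are not known exactly. Their poses are not given: they have to be found in the camera images.
- bell: Brass hand bell, stands mouth down, solid of revolution about its own z, 109 mm tall, 0.18-0.35 kg. Origin: centre of its underside, z up. Round foot (mouth) 64 mm across, narrowing to 24 mm at 51 mm height; thin neck 12 mm across; then the grip, a straight round brass handle 20 mm across from 73 to 109 mm height. Rigid, no loose clapper. At the start it stands on one of the plinths that is not its own.
- candlestick: Brass candlestick without a candle, 110 mm tall, 0.21-0.42 kg. Origin: centre of its underside, z up. Square foot 62 x 62 x 10 mm (sides along own x and y), slender stem 14 mm across with a 24 mm wide collar 50-57 mm up, and on top a straight round candle cup 30 mm across from 80 to 110 mm height: grip it there. At the start it stands on one of the plinths that is not its own.
- sugar_bowl: Brass sugar bowl with a fixed lid (bowl, lid and knob are one rigid piece), 88 mm tall, 0.25-0.49 kg. Origin: centre of its underside, z up. Hexagonal foot 58 mm across flats, 10 mm high; round belly 78 mm across (two small side ears reach 99 mm along own y); lid slopes up from 48 to 60 mm height; on top a straight round knob 20 mm across from 64 to 88 mm height on a 12 mm neck: grip it by the knob. At the start it stands on one of the plinths that is not its own.
- round_plinth: Fixed in place. Round dark-wood plinth, 100 mm across, 20 mm high. Origin: centre of its underside on the table; flat top 20 mm above it. Place of the bell.
- square_plinth: Fixed in place. Square dark-wood plinth, 96 x 96 mm (sides along own x and y), 20 mm high. Origin: centre of its underside on the table; flat top 20 mm above it. Place of the candlestick.
- hex_plinth: Fixed in place. Hexagonal dark-wood plinth, 98 mm across flats (one pair of flats across own x), 20 mm high. Origin: centre of its underside on the table; flat top 20 mm above it. Place of the sugar bowl.
- cork_mat: Fixed in place. Empty oblong cork mat, 130 (own x) x 100 (own y) mm, 6 mm thick. Origin: centre of its underside on the table. A free place to park one ornament; it is empty again at the end.
- tea_cup: Bystander, leave alone: loose white china tea cup without a handle, 68 mm across, 58 mm tall, among the plinths. Origin: centre of its underside.
- tea_tin: Bystander, leave alone: loose green box-shaped tea tin, 50 x 70 x 55 mm tall, at the far side. Origin: centre of its underside.
- teaspoon: Bystander, leave alone: loose steel spoon, 130 mm long, lying along its own x at the left (+y) side. Origin: underside, near its middle. The other things (remote, coaster, books, fruit basket with a handle up to 165 mm high, telephone, picture frame) are fixed and stand outside the group of plinths.
There are look-alikes about, which are no part of the job. Leave any blue look-alike of the candlestick alone.

How it is judged:
By the outcome, as a careful person would: the job done as asked, in the order asked, and still so for the second after the job is handed in, with the robot touching nothing.
It also fails if it takes over 128 s, if anything falls off the work surface, if the arm or the gripper's body presses on something with over 40 N, if the wrist force passes 120 N, or if a joint passes its speed limit or range.

## Working session

There is one attempt and no reset: what is moved stays moved. The work goes in short steps, each a Python script; the robot and the scene stay as the last script left them, time stands still between calls to the robot, and variables do not carry over. Pictures are saved under pics/ and viewed, at most 14 in all, crops included, and the job is handed in when it is done.

```bash
mkdir -p pics; python3 - <<'E'
from bench import r
import cv2
for n in("top","side"):
    cv2.imwrite(f"pics/{n}0.png",cv2.cvtColor(r.snapshot(n),cv2.COLOR_RGB2BGR)); print(r.camera_info(n))
print(r.read_state())
E
```

```text
{'fx': 573.5711937701445, 'fy': 573.5711937701445, 'cx': 317.28941722807014, 'cy': 233.92195304806083, 'R': array([[-7.30150696e-04, -9.99785245e-01,  2.07106419e-02],
       [-9.97691088e-01, -6.78180849e-04, -6.79119484e-02],
       [ 6.79114096e-02, -2.07124089e-02, -9.97476334e-01]]), 't': array([-0.04810486,  0.60837274,  1.17769057])}
{'fx': 558.4880586366936, 'fy': 558.4880586366936, 'cx': 318.64409764747035, 'cy': 235.70946670213613, 'R': array([[-0.97790483, -0.20859828,  0.01374386],
       [-0.14436849,  0.62632229, -0.76607971],
       [ 0.15119482, -0.75113724, -0.64259861]]), 't': array([0.59145405, 0.14192226, 0.98384507])}
{'time_s': 0.1, 'qpos': array([ 1.18440863e+00,  1.24441659e-01,  1.65153129e+00, -1.81089568e-05,
        1.36749679e+00, -8.25975196e-02]), 'joint_velocities': array([ 0.00080696, -0.00097743, -0.00151008, -0.00121207, -0.00064901,
        0.00029556]), 'joint_efforts': array([ 6.75918145e-04, -4.18879652e+01, -3.61098361e+01,  7.77630368e-02,
        4.61430685e-02, -7.62941181e-05]), 'position': array([0.19425245, 0.61968806, 0.21351246]), 'tool_rot': array([-2.09446341e-04,  1.51309789e-01,  9.88485947e-01, -9.14917263e-04]), 'contact_force': array([ 0.15164121, -0.63520864, -1.00222086]), 'moment': array([-0.00286475, -0.01293257, -0.01245001]), 'grasp_force': 0.0, 'grip_width': 0.09498633476227028}
```

View pics/top0.png

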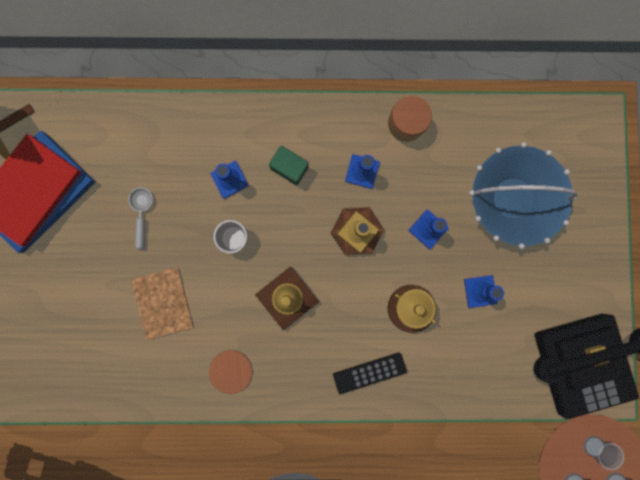

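View pics/side0.png

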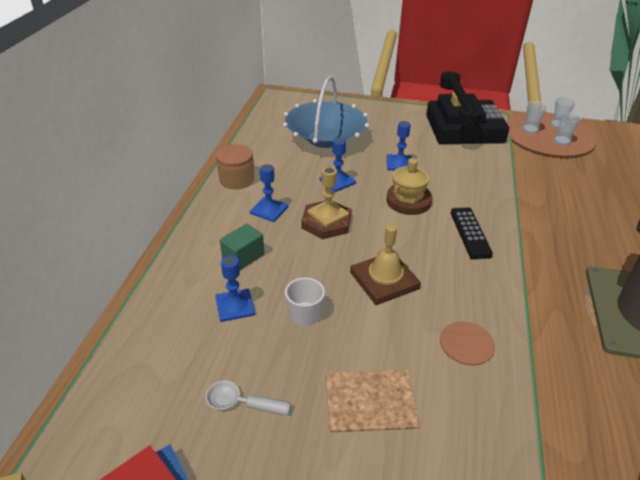

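The top view shows the candlestick on the hex plinth (358,231), the bell on the square one (287,297), the bowl on the round one (413,308) and the mat at (162,303). Four blue look-alikes stand around them.

```bash
cat > h.py <<'E'
import cv2,numpy as np
from bench import r
def snap(n,f=None):
    im=cv2.cvtColor(r.snapshot(n),cv2.COLOR_RGB2BGR)
    if f: cv2.imwrite("pics/"+f,im)
    return im
def ray(n,uv,z):
    c=r.camera_info(n); R,t=np.array(c["R"]),np.array(c["t"])
    d=R.T@np.array([(uv[0]-c["cx"])/c["fx"],(uv[1]-c["cy"])/c["fy"],1]); o=-R.T@t
    return o+d*(z-o[2])/d[2]
def proj(n,X):
    c=r.camera_info(n); p=np.array(c["R"])@X+c["t"]
    return p[:2]/p[2]*[c["fx"],c["fy"]]+[c["cx"],c["cy"]]
def masks(im):
    h=cv2.cvtColor(im,cv2.COLOR_BGR2HSV)
    brass=cv2.inRange(h,(19,120,60),(32,255,255))
    wood=cv2.inRange(h,(0,60,15),(15,255,110))
    return brass,wood
E
python3 - <<'E'
from h import *
im=cv2.imread("pics/top0.png"); b,w=masks(im)
s=np.s_[190:345,240:450]
o=im.copy(); o[b>0]=(0,255,255); o[w>0]=(0,0,255)
cv2.imwrite("pics/c1.png",cv2.resize(im[s],None,fx=3.8,fy=3.8,interpolation=cv2.INTER_CUBIC))
cv2.imwrite("pics/c2.png",cv2.resize(o[s],None,fx=3.8,fy=3.8,interpolation=cv2.INTER_NEAREST))
c=r.camera_info("top");print(-np.array(c["R"]).T@c["t"])
for n,p in dict(hex=(358,231),sq=(287,297),rd=(413,308)).items(): print(n,ray("top",p,.02),cv2.cvtColor(im,cv2.COLOR_BGR2HSV)[p[1]+0,p[0]])
E
```

```text
[ 0.52695431 -0.02328913  1.21703053]
hex [ 0.61464884 -0.13350051  0.02      ] [ 20 134 152]
sq [0.47725406 0.01479798 0.02      ] [ 21 136 144]
rd [ 0.45406166 -0.24726516  0.02      ] [ 21 140 133]
```

View pics/c1.png

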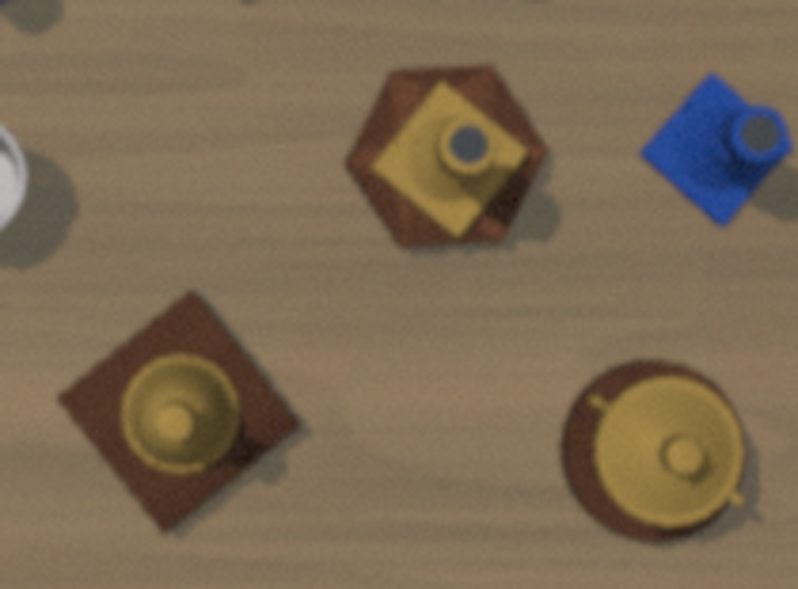

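View pics/c2.png

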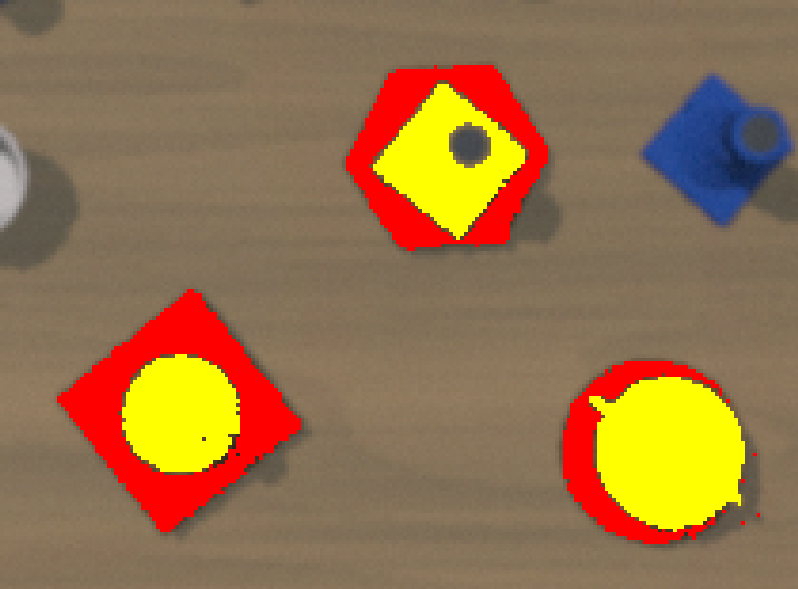

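```bash
cat > meas.py <<'E'
from h import *
im=cv2.imread("pics/top0.png"); b,w=masks(im)
def big(m,c,rad=45):
    k=np.zeros_like(m); cv2.circle(k,c,rad,255,-1); m=cv2.bitwise_and(m,k)
    m=cv2.morphologyEx(m,cv2.MORPH_OPEN,np.ones((3,3),np.uint8))
    cs=cv2.findContours(m,cv2.RETR_EXTERNAL,cv2.CHAIN_APPROX_NONE)[0]
    return max(cs,key=cv2.contourArea)
def wpts(c,z): return np.array([ray("top",p[0],z)[:2] for p in c],np.float32)
def rect(P):
    (c,s,a)=cv2.minAreaRect(P); return np.round(c,4),np.round(s,4),round(a,2)
def cen(P):
    m=cv2.moments(P.reshape(-1,1,2)); return np.array([m['m10'],m['m01']])/m['m00']
u=cv2.morphologyEx(b|w,cv2.MORPH_CLOSE,np.ones((5,5),np.uint8))
P=wpts(big(u,(284,298)),.015); print("sq plinth",rect(P),cen(P))
P=wpts(cv2.convexHull(big(u,(357,231))),.015)
pl=cv2.approxPolyN(P.reshape(-1,1,2)*1000,6,ensure_convex=True).reshape(-1,2)/1000
e=np.roll(pl,-1,0)-pl; print("hex",cen(P),pl.round(4).tolist(),np.degrees(np.arctan2(e[:,1],e[:,0]))%60)
c=big(w,(408,308)); # round: use left arc only
P=wpts(c,.015); H=cv2.convexHull(P); H=np.array([p for p in H.reshape(-1,2) if True]); print("round circ",cv2.minEnclosingCircle(H),cen(H))
P=wpts(big(b,(287,297)),.02); print("bell rim",cv2.minEnclosingCircle(P),cen(P))
P=wpts(big(b,(358,231)),.03); print("cs foot",rect(P),cen(P))
c=big(b,(413,308)); P=wpts(c,.055); print("bowl belly",cv2.minEnclosingCircle(P),cen(P))
q=lambda x,y:(240+(x+.5)/3.8-.5,190+(y+.5)/3.8-.5)
print("knob",ray("top",q(685,456),.108),"cup",ray("top",q(468,145),.13),"bellgrip",ray("top",q(174,420),.129))
d=ray("top",q(738,498),.05)-ray("top",q(597,403),.05);print("ears deg",np.degrees(np.arctan2(d[1],d[0])))
h=cv2.cvtColor(im,cv2.COLOR_BGR2HSV); print(h[300:306:2,160:166:2].reshape(-1,3).tolist(),h[300,205:210].tolist())
m=cv2.inRange(h,(8,115,100),(17,255,255)); m=cv2.morphologyEx(m,cv2.MORPH_CLOSE,np.ones((7,7),np.uint8))
P=wpts(big(m,(162,303),50),.006); print("mat",rect(P),cen(P))
E
python3 meas.py
```

```text
sq plinth (array([0.4754, 0.0157]), array([0.098 , 0.0977]), 39.02) [0.47574887 0.01570638]
hex [ 0.61585372 -0.13219968] [[0.6657999753952026, -0.10249999910593033], [0.6115000247955322, -0.07540000230073929], [0.5651999711990356, -0.10300000011920929], [0.5687999725341797, -0.16419999301433563], [0.6182000041007996, -0.18940000236034393], [0.6658999919891357, -0.15919999778270721]] [33.38063  30.83432  33.357338 33.052647 32.390537 30.094978]
round circ ((0.45353320240974426, -0.24344991147518158), 0.05027720332145691) [ 0.45514726 -0.23052666]
bell rim ((0.47451090812683105, 0.014483033679425716), 0.0323919951915741) [0.47449558 0.01481178]
cs foot (array([ 0.6127, -0.1327]), array([0.062 , 0.0626]), 50.66) [ 0.61271653 -0.13245117]
bowl belly ((0.45520052313804626, -0.24574384093284607), 0.04335041344165802) [ 0.45535113 -0.24632924]
knob [ 0.45626804 -0.2441053   0.108     ] cup [ 0.61272821 -0.13254389  0.13      ] bellgrip [0.47586312 0.01428624 0.129     ]
ears deg -123.99828129453144
[[14, 118, 155], [14, 118, 158], [13, 117, 159], [13, 117, 150], [14, 118, 143], [14, 119, 137], [14, 119, 148], [13, 118, 140], [13, 119, 144]] [[17, 83, 141], [17, 89, 141], [17, 84, 142], [17, 84, 143], [16, 83, 144]]
mat (array([0.4645, 0.2767]), array([0.1267, 0.0976]), 15.12) [0.46452016 0.27689926]
```

```bash
cat >> h.py <<'E'
Z=0.26
def Q(psi):
    a=np.radians((psi+90)/2); return np.array([0,np.cos(a),np.sin(a),0])
def move(src,zs,dst,zd,g,p1,p2,fd=0.25):
    """src/dst xy, zs/zd support heights, g grasp height on the piece, p1/p2 closing angles"""
    z1=zs+g-.019; z2=zd+g-.019
    r.set_gripper(.055)
    r.line_to([*src,Z],Q(p1),feed=fd)
    r.line_to([*src,z1],feed=.1)
    r.set_gripper(0.0,35); s=r.read_state(); print("grip",s["grip_width"],s["grasp_force"],s["position"])
    r.line_to([*src,z1+.03],feed=.06)
    r.line_to([*src,Z],feed=.15)
    r.line_to([*dst,Z],Q(p2),feed=.2)
    s=r.read_state(); print("carry",s["grip_width"],s["contact_force"])
    r.line_to([*dst,z2+.01],feed=.12)
    t=r.line_to([*dst,z2-.004],feed=.02,until_force=4)
    s=r.read_state(); print("down",t,s["position"],z2,s["contact_force"])
    r.set_gripper(.055); r.line_to([*dst,Z],feed=.15)
    print("t",r.read_state()["time_s"])
E
python3 - <<'E'
from h import *
move((.4748,.0146),.02,(.4645,.2767),.006,.092,90,90)
snap("side","s1.png")
E
```

```text
grip 0.019834368751630266 34.999966621398926 [0.47476033 0.01453253 0.0929492 ]
carry 0.0195140211705848 [-1.35665017 -0.08798905 -3.9741297 ]
down True [0.46448489 0.27669142 0.0786323 ] 0.079 [0.39349643 0.54182704 3.93766036]
t 13.7083
```

View pics/s1.png

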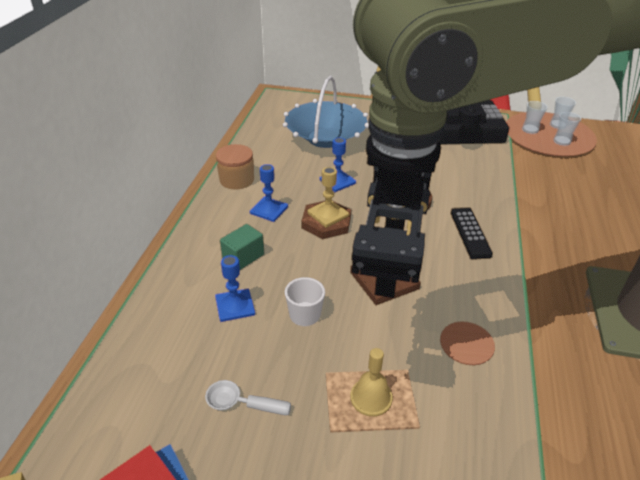

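The bell stands upright on the mat at (372,390), so the candlestick goes next.

```bash
python3 - <<'E'
from h import *
move((.6127,-.1326),.02,(.4756,.0157),.02,.096,96,84.4)
r.line_to([.46,-.2,Z],feed=.25)
snap("top","t2.png")
E
```

```text
grip 0.02938516678407305 35.0000524520874 [ 0.61275072 -0.13270824  0.09708102]
carry 0.02933856787090117 [ 1.14552011 -0.72801306 -5.1316782 ]
down True [0.47558283 0.01561669 0.0967164 ] 0.097 [0.7746193 0.7609221 2.6263438]
t 24.9083
```

View pics/t2.png

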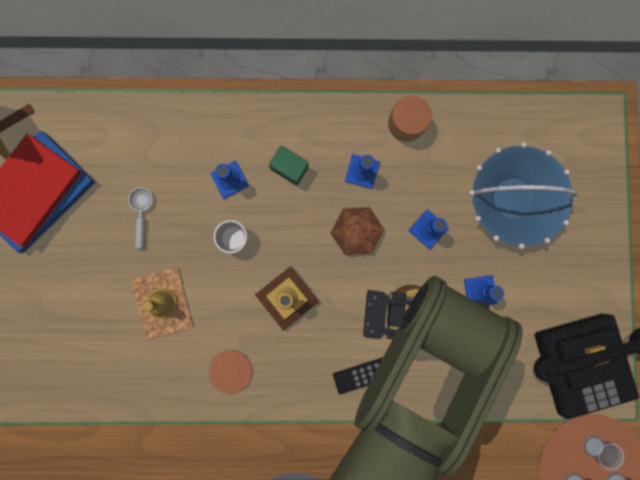

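The candlestick is centred on the square plinth at (287,299) and aligned with it. Next the bowl goes to the hex plinth, then the bell to the round one.

```bash
python3 - <<'E'
from h import *
move((.4558,-.2448),.02,(.6159,-.1325),.02,.083,100,76.2)
im=snap("top"); c=r.camera_info("top")
move((.4645,.2767),.006,(.4535,-.2435),.02,.092,90,90)
r.line_to([.25,.3,.3],feed=.25)
t=snap("top","t3.png"); s=snap("side","s3.png")
cv2.imwrite("pics/t3c.png",cv2.resize(t[190:345,240:450],None,fx=3.8,fy=3.8,interpolation=cv2.INTER_CUBIC))
E
```

```text
grip 0.019655871074332837 34.999920129776 [ 0.45573621 -0.24457764  0.08392342]
carry 0.01932996222467591 [ 0.44001041  0.79524753 -3.86284426]
down True [ 0.61596955 -0.13213216  0.08374699] 0.084 [ 1.90106491e-01 -2.34486382e-03  5.08800293e+00]
t 36.3083
grip 0.019362856582845683 35.000131130218506 [0.4645119  0.27671157 0.07901934]
carry 0.019747358507991152 [-0.595869    0.03208197 -2.97267001]
down True [ 0.45354116 -0.24348335  0.09263595] 0.093 [ 0.63619138 -0.4748619   3.41999428]
t 49.7167
```

View pics/t3c.png

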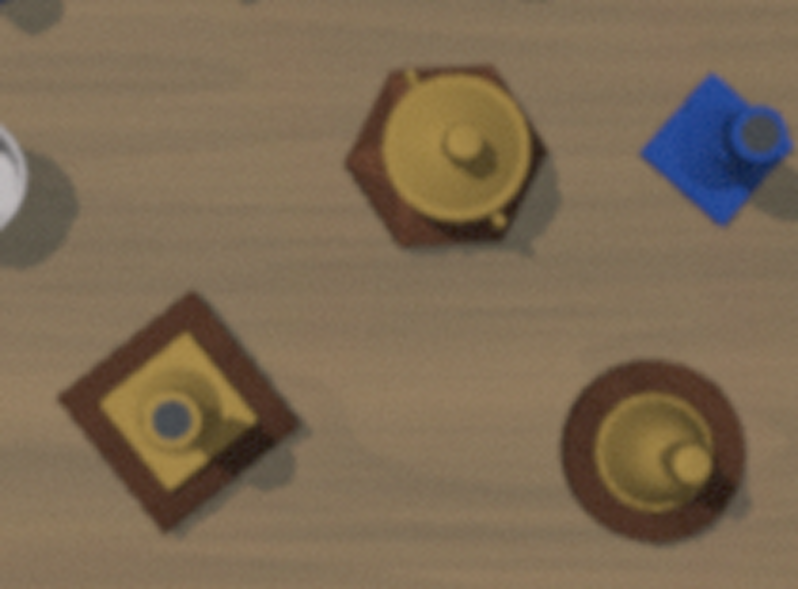

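View pics/s3.png

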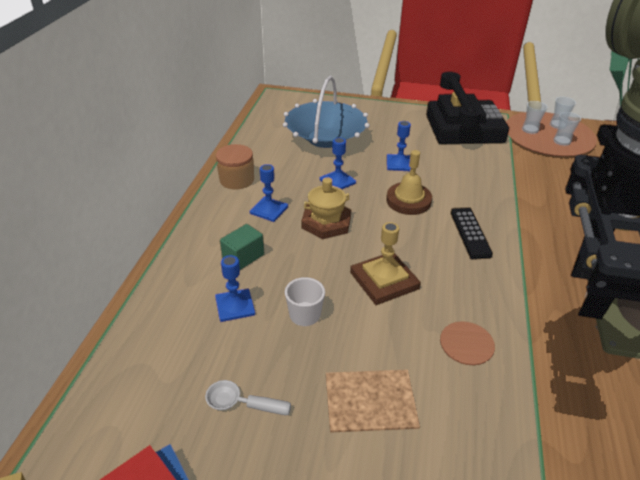

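All three pieces stand upright on their own plinths and the mat is empty. The candlestick foot at crop (180,412) and the bell rim at (654,452) are centred. I'll check the bowl numerically, then hand in.

```bash
python3 - <<'E'
from h import *
q=lambda x,y:(240+(x+.5)/3.8-.5,190+(y+.5)/3.8-.5)
k=ray("top",q(464,141),.108); print(k)
if np.hypot(k[0]-.6159,k[1]+.1325)<.005: print(r.job_done())
E
```

```text
[ 0.61651405 -0.1327183   0.108     ]
the job is handed in; nothing more can be done
None
```

The job is handed in: the bell is on the round plinth, the candlestick on the square one and the sugar bowl on the hexagonal one, all upright and centred to within a few millimetres, with the mat empty and the bystanders untouched, after roughly 50 s of robot time.

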